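Square a reference disc on the photometer and open the lamp shutter one stop

TASK

Turn the flat-edged reference disc lying in the photometer's nest, pressing only lightly on it, until its flat faces the steel alignment bar, and push it home so that the flat lies flush against the bar, with the lamp shutter still closed. Then pull the shutter out by its grip just one stop, until it clicks into the middle one, not on to the last, with the disc still flush and left lying there. Do not disturb the vials, bottle, flask and dish around.

Things in the scene. Friction and masses are not known exactly. Their poses are not given: they have to be found in the camera images.
- photometer: Bench photometer, fixed: black lamp house with a white deck, 214 mm (its x) by 254 mm (its y), deck 52 mm above the bench. Origin: centre of its underside; x points from its front panel to its back, y to its left, z up. Towards its left a raised aluminium stage plate (136 by 120 mm, top 70 mm above the bench) carries the nest in which the disc lies. Forceps and a small cap lie on the deck.
- nest_center (a point): Point on the stage's top above the light port, where the seated disc's centre belongs: 34 mm in front of the bar's face. Axes as the photometer's. Black guides 5 mm high stand left and right, 93 mm apart; two steel dowels, 8 mm thick, 6 mm high, 50 mm apart, stand at the front, centres 55 mm before this point. The disc has 1 to 2 mm of play to turn; flat to the bar, it can move 11 mm on.
- bar_face (a point): Middle of the alignment bar's working face (the face towards the nest), 4 mm above the stage. Its axes are those of the photometer: the face is 70 mm long along y and looks to -x. The bar is 7 mm high and 12 mm thick, its top 1 mm below the disc's top.
- disc: Loose disc in the nest: 90 mm across, 8 mm thick, about 0.15 kg, dark metal rim, white glass centre 59 mm across, one straight flat 59 mm long, 34 mm from the centre. Origin: centre of its underside (top 78 mm above the bench); x points from the centre square to the flat's middle, along the photometer's x when seated. It glides easily; fingertips pressed on top with 5 to 10 N drag it, with slip.
- disc_flat (a point): Middle of the disc's flat, at half the disc's thickness. Axes as the disc's.
- shutter (a joint): Travel of the lamp shutter (m), a flat aluminium plate running on the deck, under the stage and out to the photometer's right (-y). 0: closed, as it starts; grows as it is pulled out along -y. A spring detent holds it at 0, 0.020 (middle stop) and 0.040 (last). It takes about 7 N to leave a stop; from 10 mm on it is drawn to the next, and left within 6 mm of the middle stop it clicks home.
- shutter_grip (a point): Middle of the shutter's grip, a black upright block 12 mm thick along y (the sliding direction), 28 mm along x and 20 mm high (57 to 77 mm above the bench), standing on the shutter plate; free of the stage by 49 mm when closed. Axes are those of the photometer.
- vial_a: White capped digestion vial standing on the bench, 33 mm in diameter at its cap, 92 mm high. Origin: centre of its underside. A bystander.
- vial_b: Another such vial. A bystander.
- reagent_bottle: Brown glass bottle with a black cap, 60 mm in diameter, 125 mm high, standing on the bench. Origin: centre of its underside. A bystander.
- flask: Stoppered conical glass flask, 84 mm in diameter at its foot, 136 mm high, standing on the bench. Origin: centre of its underside. A bystander.
- watch_glass: Glass dish, 76 mm in diameter, 11 mm high, lying on the bench. Origin: centre of its underside. A bystander.

How it is judged:
By the outcome, as a careful person would: the job done as asked, in the order asked, and still so for the second after the job is handed in, with the robot touching nothing.
It also fails if it takes over 51 s, if anything falls off the work surface, if the arm or the gripper's body presses on something with over 40 N, if the wrist force passes 120 N, or if a joint passes its speed limit or range.

ROBOT

A 6-joint arm with a two-finger parallel gripper is mounted at the origin on the work surface. World frame = base frame: x ahead of the robot, y to its left, z up, the work surface at z = 0. Lengths are in m, angles in rad, forces in N, time in s.
With the tool pointing down it reaches from about 0.35 to 0.775 m from the base axis. Payload 5.5 kg.
Tool frame: the origin (TCP) lies midway between the tips of the shut fingers; the grasp point (between the pads) lies 19 mm behind it; z points along the fingers, y is the line along which they close (so a half turn about z gives the same grasp; the last joint's range is limited). The gripper opens to 85 mm and grips with 20 to 120 N. Pads are 22 mm wide; open, the fingers measure 114 mm over their backs; the gripper's body (76 mm by 85 mm) begins 54 mm behind the grasp point. The pads swing forward as they close: fully open they stand 13 mm farther back than shut.
Start: joints at [-1.424, 0.313, 0.046, 1.304, 0, 1.431], TCP at [0.163, -0.552, 0.231] pointing down, gripper open.
Joint ranges: [-2.76, 2.76], [-0.86, 1.69], [-1.03, 1.26], [-2.2, 2.34], [-1.47, 1.5], [-3.14, 3.14]. Speed limits (rad/s): [2.57, 2.57, 3.14, 3.14, 3.14, 3.14].

INTERFACE

Orientations are given as a unit quaternion [x, y, z, w].
In Python, from cell import r gives the robot as it stands.
- The arm moves only by the tool play_rows, never from a script. Its arguments are lists of equal length, an entry for each row: "hand": the gripper's target within -1 to 1 (fully open at 1, half-way at 0, shut at -1); "delta_pos": the shift along the tool's x, y, z in cm, a list of three; "twist": the turn about the tool's z in rad. In form: {"hand": [hand, ...], "delta_pos": [[tx, ty, tz], ...], "twist": [twist, ...]}. A call has exactly 8 rows; each row shifts and turns the commanded pose from where the row before left it, along the tool's axes as they then stand; what a row does not reach is not made up. A row lasts 1/10 s, in which the tool goes at most 50 mm and 8.59 degrees, less where a joint would pass 70% of its speed; a pose out of reach is approached as far as the arm can. A call with a gripper value outside its range is refused whole. The fingers move at their own pace and stop on an object; "newtons" is the grip in N (left out, the last holds). Time passes only in rows, so rows that do not move let the fingers close, or fill a call up. It gives the time, the measured TCP pose, the force, the opening and the grip force at its end, in the units of the state.
- r.state(): the state, without advancing time (a new reading comes with each control period).
- r.snapshot(name): name is "side" or "top"; returns a dict with "img" (480x640x3 uint8, red, green, blue), "fx", "fy", "cx", "cy" (pixels), "dist_coeffs" ([k1, k2, p1, p2, k3] as OpenCV has them; the pictures are not rectified), "rvec" (rotation vector, rad) and "tvec" (3), from world to camera coordinates, as OpenCV has them. Camera axes: x right, y down, z forward; pixel columns grow to the right and rows downward; lengths in m; the calibration is good to about 2 mm. A picture is of the moment at which its call begins. There is no depth.
- r.hand_in(): hands the job in; it is judged then, once.
The state is a dict: "time": time; "q": joint angles; "qvel": joint speeds; "effort": joint torques, N m; "eef_pos": TCP position; "tool_rot": TCP orientation; "contact_force": force on the tool from outside, world axes, zero at the start; "wrist_torque": the same for the moment, N m; "grip_width": opening from 0.0 (shut) to 1.0 (fully open); "grip_force": force on a finger pad.
Only numpy, scipy, OpenCV 4.12 (cv2) and the standard library are available. Lean on these libraries where they do the work, as an engineer would, in place of code of your own. Each camera call takes 0.05 s, during which the arm holds its last target. There are 200 camera calls.

## Working session

There is one attempt and no reset: what is moved stays moved. The work goes in short steps, Python scripts to look and compute and a tool call to move; the robot and the scene stay as the last step left them, time stands still between calls to the robot, and variables do not carry over. Pictures are saved under pics/ and viewed, at most 10 in all, crops included, and the job is handed in when it is done.

Besides the shell and the picture viewer there is one more tool, called after "Emit:" as name([rows], argument=value, ...), one row to a line, values as JSON. play_rows: Moves the arm, as the interface text tells. Its arguments: {"type":"object","properties":{"hand":{"type":"array"},"delta_pos":{"type":"array"},"twist":{"type":"array"},"newtons":{"type":"number"}},"required":["hand","delta_pos","twist"]}

```bash
mkdir -p pics
cat > h.py <<'E'
import numpy as np, cv2
from cell import r
def snap(n,f):
    s=r.snapshot(n); np.savez(f'pics/{f}.npz',**{k:np.array(v) for k,v in s.items()})
    cv2.imwrite(f'pics/{f}.png',s['img'][:,:,::-1]); return s
def load(f): return np.load(f'pics/{f}.npz')
def K(s): return np.array([[s['fx'],0,s['cx']],[0,s['fy'],s['cy']],[0,0,1.]],float)
def back(s,px,z):
    p=cv2.undistortPoints(np.array(px,float).reshape(-1,1,2),K(s),s['dist_coeffs'].astype(float)).reshape(-1,2)
    R=cv2.Rodrigues(s['rvec'].astype(float))[0]; t=s['tvec'].reshape(3).astype(float)
    c=-R.T@t; d=np.c_[p,np.ones(len(p))]@R
    return c+d*((z-c[2])/d[:,2])[:,None]
def proj(s,P): return cv2.projectPoints(np.array(P,float).reshape(-1,3),s['rvec'].astype(float),s['tvec'].astype(float),K(s),s['dist_coeffs'].astype(float))[0].reshape(-1,2)
E
python3 - <<'E'
from h import *
for n in('top','side'):
    snap(n,n+'0')
    s=load(n+'0'); R=cv2.Rodrigues(s['rvec'])[0]; print(n,-R.T@s['tvec'].reshape(3),s['fx'])
print(r.state())
E
```

```text
top [ 0.39600561 -0.02781679  1.25664574] 543.2159468774797
side [0.31637472 0.51189521 0.70282339] 477.4242414139021
{'time': 0.1, 'q': array([-1.42361768e+00,  3.13943037e-01,  4.51156240e-02,  1.30363448e+00,
        1.50296976e-05,  1.43119587e+00]), 'qvel': array([ 4.51259227e-05, -1.80793884e-03,  4.16715068e-03, -1.10518534e-03,
        1.32348131e-03, -1.30346891e-03]), 'effort': array([ 2.37216896e-03, -4.81726813e+01,  2.99242687e+01,  1.27151681e-02,
       -1.60200570e-04,  2.99799055e-06]), 'eef_pos': array([ 0.16257403, -0.55106076,  0.23049739]), 'tool_rot': array([ 9.89736978e-01,  1.42898638e-01,  4.35931043e-06, -8.32803722e-04]), 'contact_force': array([ 0.06562459, -0.483365  ,  0.04533223]), 'wrist_torque': array([-0.01528473,  0.00618958, -0.00954548]), 'grip_force': 0.0, 'grip_width': 0.9984125631706431}
```

View pics/top0.png

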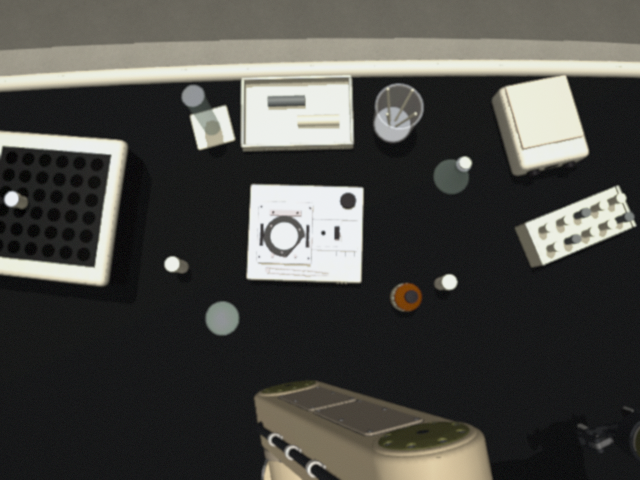

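View pics/side0.png

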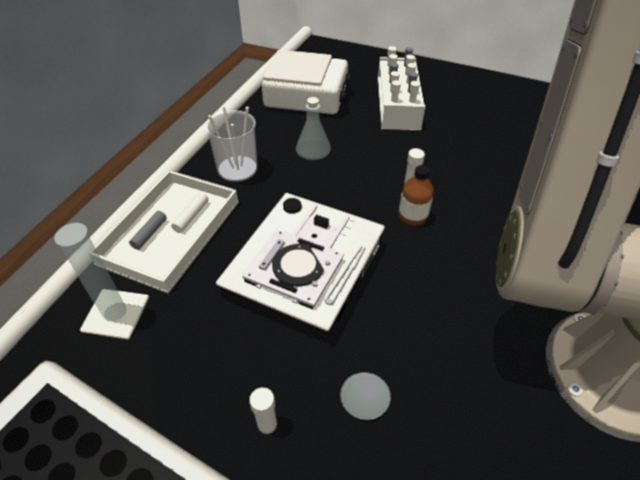

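The top view shows the photometer at about (305,233), with the disc at (285,236) and the grip at (337,233). In the side view the disc is at (298,265). I'll enlarge both.

Run:
```python
from h import *
a=cv2.imread('pics/top0.png')[175:295,238:374]; b=cv2.imread('pics/side0.png')[185:335,210:395]
cv2.imwrite('pics/c1.png',cv2.resize(a,None,fx=5,fy=5,interpolation=cv2.INTER_CUBIC))
cv2.imwrite('pics/c2.png',cv2.resize(b,None,fx=4,fy=4,interpolation=cv2.INTER_CUBIC))
```

```text
(no output)
```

View pics/c1.png

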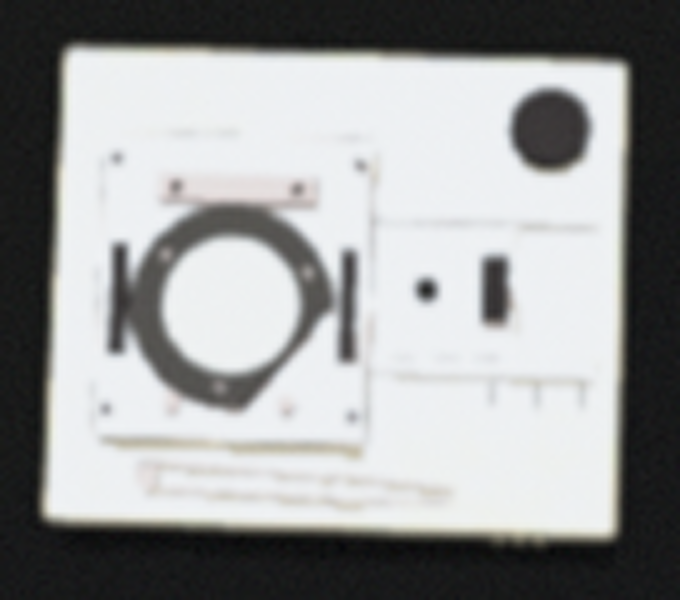

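View pics/c2.png

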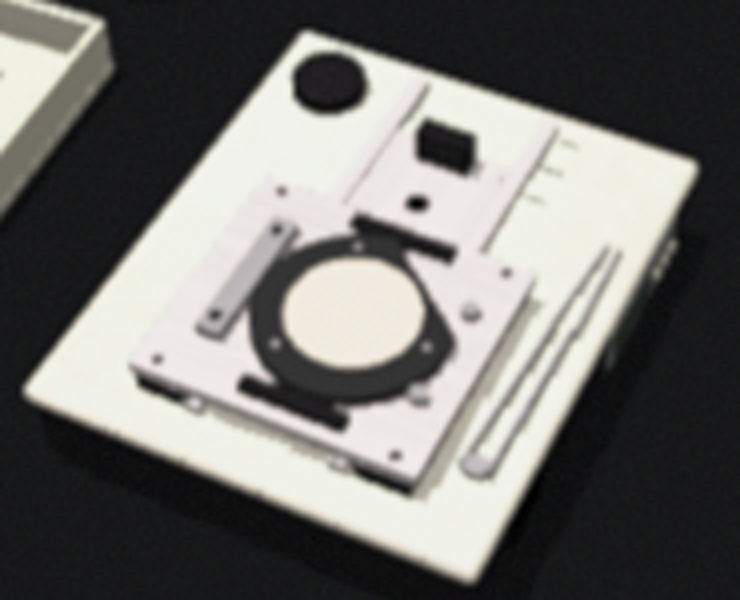

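The top crop shows the deck corners at (66,47), (628,63), (616,537) and (45,520), and the bar's front edge at (160,204)-(318,207). The disc flat runs (330,305)-(240,408), so it faces lower right, and the grip is at about (496,290). The side crop agrees, with deck corners at (303,30), (697,163), (473,582) and (25,390).

Run:
```python
from h import *
t=load('top0'); s=load('side0')
T=lambda p:(np.array(p,float)+.5)/5-.5+[238,175]
S=lambda p:(np.array(p,float)+.5)/4-.5+[210,185]
for n,im,c in(('top',t,T([(66,47),(628,63),(616,537),(45,520)])),('side',s,S([(25,390),(303,30),(697,163),(473,582)]))):
    P=back(im,c,.052)[:,:2]  # BL, BR, FR, FL
    M=np.array([[.107,.127],[.107,-.127],[-.107,-.127],[-.107,.127]])
    m=P.mean(0); A=P-m; yaw=np.arctan2((M[:,0]*A[:,1]-M[:,1]*A[:,0]).sum(),(M*A).sum())
    print(n,m.round(4),np.degrees(yaw),[np.linalg.norm(P[i]-P[i-1]).round(4) for i in range(4)])
f=lambda n,P:print(n,P.round(4).tolist())
f('bar top front',back(t,T([(160,204),(318,207)]),.077)); f('bar side',back(s,S([(293,232),(222,340)]),.077))
f('grip top',back(t,T([(484,257),(507,257),(507,323),(484,323)]),.077))
f('grip side',back(s,S([(418,138),(427,120),(476,137),(472,170)]),.077))
f('dowels',back(t,T([(173,409),(288,409)]),.076)); f('dowels s',back(s,S([(471,312),(419,395)]),.076))
f('guides in',back(t,T([(128,243),(126,353),(341,250),(339,361)]),.075))
f('disc flat',back(t,T([(330,305),(240,408)]),.078)); f('glass c',back(t,T([(231,305)]),.078)); f('glass s',back(s,S([(353,313)]),.078))
f('disc flat s',back(s,S([(428,280),(455,350)]),.078));
```

```text
top [0.5574 0.0037] -3.042105720090268 [np.float64(0.2144), np.float64(0.2549), np.float64(0.2141), np.float64(0.2536)]
side [0.557  0.0067] -2.9200138719403865 [np.float64(0.212), np.float64(0.2519), np.float64(0.2123), np.float64(0.2535)]
bar top front [[0.5937, 0.0809, 0.077], [0.5907, 0.0113, 0.077]]
bar side [[0.5914, 0.0199, 0.077], [0.5925, 0.0862, 0.077]]
grip top [[0.5668, -0.0611, 0.077], [0.5666, -0.0712, 0.077], [0.5374, -0.0704, 0.077], [0.5377, -0.0604, 0.077]]
grip side [[0.5637, -0.0548, 0.077], [0.5644, -0.0672, 0.077], [0.5393, -0.0658, 0.077], [0.5331, -0.0456, 0.077]]
dowels [[0.5031, 0.0764, 0.076], [0.502, 0.0261, 0.076]]
dowels s [[0.5025, 0.0309, 0.076], [0.5055, 0.0799, 0.076]]
guides in [[0.577, 0.0954, 0.075], [0.5283, 0.0968, 0.075], [0.5717, 0.0016, 0.075], [0.5226, 0.0034, 0.075]]
disc flat [[0.547, 0.0068, 0.078], [0.5027, 0.0469, 0.078]]
glass c [[0.548, 0.0502, 0.078]]
glass s [[0.5477, 0.0523, 0.078]]
disc flat s [[0.5256, 0.0231, 0.078], [0.5003, 0.0539, 0.078]]
```

Emit:
play_rows([
  [3.37,-2.93,0],
  [3.37,-2.93,0],
  [3.37,-2.93,0],
  [3.37,-2.93,0],
  [3.37,-2.93,0],
  [3.37,-2.93,0],
  [3.37,-2.93,0],
  [3.37,-2.93,0],
], hand=[0.46,0.46,0.46,0.46,0.46,0.46,0.46,0.46], twist=[0,0,0,0,0,0,0,0], newtons=30)

```text
time: 0.9
eef_pos: [0.3554, -0.2487, 0.2311]
tool_rot: [0.99, 0.143, -0.0, -0.0]
contact_force: [0.3, -0.4, -0.8]
grip_width: 0.737
grip_force: 0.0
```

Emit:
play_rows([
  [3.37,-2.93,0],
  [3.37,-2.93,0],
  [3.37,-2.93,0],
  [3.37,-2.93,0],
  [3.37,-2.93,0],
  [3.37,-2.93,0],
  [3.37,-2.93,0],
  [3.37,-2.93,0],
], hand=[0.46,0.46,0.46,0.46,0.46,0.46,0.46,0.46], twist=[0,0,0,0,0,0,0,0])

```text
time: 1.7
eef_pos: [0.5477, 0.0525, 0.2309]
tool_rot: [0.99, 0.143, -0.0, 0.0]
contact_force: [0.5, -0.8, 0.1]
grip_width: 0.729
grip_force: 0.0
```

Emit:
play_rows([
  [0,0,2],
  [0,0,2],
  [0,0,2],
  [0,0,2],
  [0,0,2],
  [0,0,2],
  [0,0,0],
  [0,0,0],
], hand=[0.46,0.46,0.46,0.46,0.46,0.46,0.46,0.46], twist=[-0.1,-0.1,-0.1,-0.1,-0.1,-0.1,0,0])

```text
time: 2.5
eef_pos: [0.5467, 0.0506, 0.1111]
tool_rot: [0.904, 0.428, -0.001, -0.0]
contact_force: [0.0, -0.3, 0.2]
grip_width: 0.733
grip_force: 0.0
```

Emit:
play_rows([
  [0,0,1],
  [0,0,1],
  [0,0,0.5],
  [0,0,0.3],
  [0,0,0.2],
  [0,0,0.1],
  [0,0,0],
  [0,0,0],
], hand=[0.46,0.46,0.46,0.46,0.46,0.46,0.46,0.46], twist=[0,0,0,0,0,0,0,0])

```text
time: 3.3
eef_pos: [0.5474, 0.0506, 0.0805]
tool_rot: [0.903, 0.429, 0.0, 0.0]
contact_force: [0.2, -0.1, -0.2]
grip_width: 0.726
grip_force: 0.0
```

Run:
```python
from h import *
s=snap('side','s1'); t=snap('top','t1')
b=s['img'][185:335,210:395,::-1];cv2.imwrite('pics/c3.png',cv2.resize(b,None,fx=4,fy=4,interpolation=cv2.INTER_CUBIC))
st=r.state();print(st['eef_pos'],st['contact_force'],st['q'])
```

```text
[0.5474331  0.05058288 0.08052399] [0.41965058 0.47689147 0.22229573] [-5.38479441e-02  3.56376734e-01 -2.77942276e-01  9.35955261e-01
 -8.83865020e-05  2.20097451e+00]
```

View pics/c3.png

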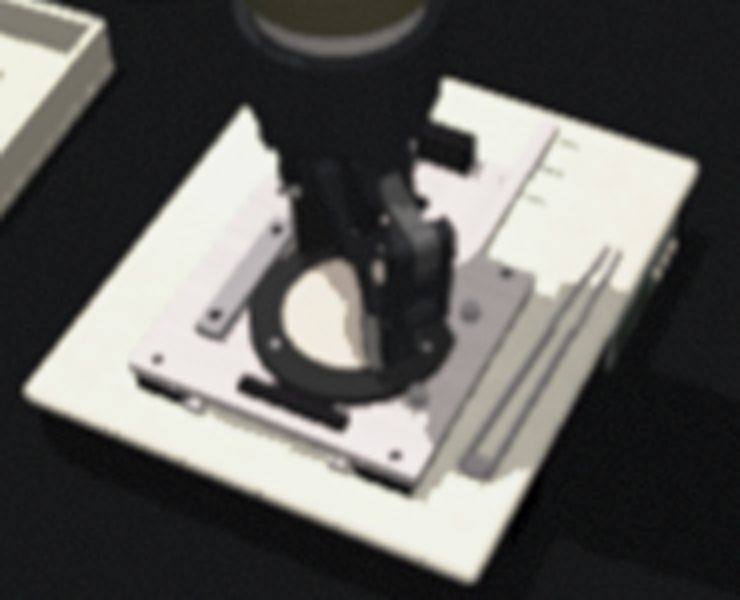

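The fingers stand over the rim, with the near tip at about (395,355) in the crop, and aren't touching yet. I'll lower gently.

Emit:
play_rows([
  [0,0,0.1],
  [0,0,0.1],
  [0,0,0.1],
  [0,0,0.1],
  [0,0,0],
  [0,0,0],
  [0,0,0],
  [0,0,0],
], hand=[0.46,0.46,0.46,0.46,0.46,0.46,0.46,0.46], twist=[0,0,0,0,0,0,0,0])

```text
time: 4.2
eef_pos: [0.5473, 0.0506, 0.0763]
tool_rot: [0.903, 0.429, 0.0, 0.0]
contact_force: [-0.7, 0.7, -0.4]
grip_width: 0.73
grip_force: 0.0
```

Emit:
play_rows([
  [0,0,0.1],
  [0,0,0],
  [0,0,0.1],
  [0,0,0],
  [0,0,0],
  [0,0,0],
  [0,0,0],
  [0,0,0],
], hand=[0.46,0.46,0.46,0.46,0.46,0.46,0.46,0.46], twist=[0,0,0,0,0,0,0,0])

```text
time: 5.0
eef_pos: [0.5472, 0.0506, 0.0743]
tool_rot: [0.903, 0.429, -0.0, 0.0]
contact_force: [-0.2, 0.5, 0.7]
grip_width: 0.726
grip_force: 0.0
```

Emit:
play_rows([
  [0,0,0.05],
  [0,0,0.05],
  [0,0,0.05],
  [0,0,0.05],
  [0,0,0],
  [0,0,0],
  [0,0,0],
  [0,0,0],
], hand=[0.46,0.46,0.46,0.46,0.46,0.46,0.46,0.46], twist=[0,0,0,0,0,0,0,0])

```text
time: 5.8
eef_pos: [0.5472, 0.0506, 0.0723]
tool_rot: [0.903, 0.429, 0.0, 0.0]
contact_force: [1.2, 0.6, -0.4]
grip_width: 0.734
grip_force: 0.3
```

Emit:
play_rows([
  [0,0,0.05],
  [0,0,0.05],
  [0,0,0.05],
  [0,0,0],
  [0,0,0],
  [0,0,0],
  [0,0,0],
  [0,0,0],
], hand=[0.46,0.46,0.46,0.46,0.46,0.46,0.46,0.46], twist=[0,0,0,0,0,0,0,0])

```text
time: 6.6
eef_pos: [0.5482, 0.0506, 0.0721]
tool_rot: [0.903, 0.429, 0.001, 0.001]
contact_force: [-1.1, 0.2, 7.4]
grip_width: 0.73
grip_force: 4.0
```

Contact at 7.4 N. Start turning.

Emit:
play_rows([
  [0,0,0],
  [0,0,0],
  [0,0,0],
  [0,0,0],
  [0,0,0],
  [0,0,0],
  [0,0,0],
  [0,0,0],
], hand=[0.46,0.46,0.46,0.46,0.46,0.46,0.46,0.46], twist=[-0.1,-0.1,-0.1,-0.1,-0.1,-0.1,-0.1,0])

```text
time: 7.4
eef_pos: [0.5486, 0.0506, 0.0721]
tool_rot: [0.701, 0.714, 0.001, 0.001]
contact_force: [-1.0, -0.5, 6.7]
grip_width: 0.733
grip_force: 3.6
```

Run:
```python
from h import *
s=snap('side','s2'); t=snap('top','t2')
b=s['img'][240:300,255:345,::-1];b=cv2.resize(b,None,fx=8,fy=8,interpolation=cv2.INTER_CUBIC)
cv2.imwrite('pics/c4.png',b)
st=r.state();print(st['eef_pos'],st['contact_force'],st['q'][5])
```

```text
[0.5485728  0.05053112 0.0721054 ] [-0.23881126 -0.75792156  8.20710879] 1.5008090715467541
```

View pics/c4.png

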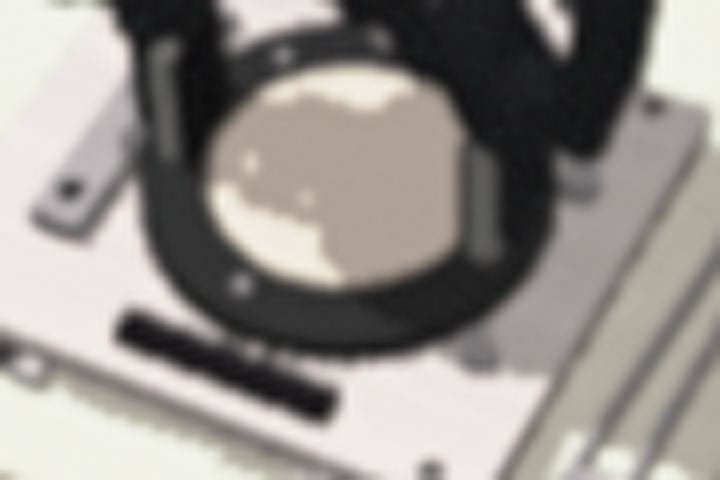

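In the crop the dots are visible at about (282,52) and (240,283), and a third may be hidden. I'll track the turn with these rim dots, which sit at 180° and ±60° from the flat.

Run:
```python
from h import *
s=load('s2');s0=load('side0')
def ang(im,px,c):
    P=back(im,px,.078)[:,:2]-c; return np.degrees(np.arctan2(P[:,1],P[:,0])).round(1),np.linalg.norm(P,axis=1).round(4)
S=lambda p:(np.array(p,float)+.5)/4-.5+[210,185]
S2=lambda p:(np.array(p,float)+.5)/8-.5+[255,240]
c0=back(s0,S([(353,313)]),.078)[0,:2]
print(ang(s0,S([(358,247),(276,345),(428,347)]),c0))
for c in(c0,back(s,S2([(340,172)]),.078)[0,:2]): print(c,ang(s,S2([(282,52),(240,283),(378,40)]),c))
```

```text
(array([-68.9,  51.5, 172.9]), array([0.0372, 0.036 , 0.0367]))
[0.54765334 0.0522997 ] (array([-45.4,  73.3, -75. ]), array([0.0408, 0.0335, 0.0418]))
[0.55057452 0.0492128 ] (array([-45.2,  79.3, -78. ]), array([0.0366, 0.0358, 0.0381]))
```

The disc turned about 26° for 40° of tool turn, so about 103° is left. Continue.

Emit:
play_rows([
  [0,0,0.01],
  [0,0,0.01],
  [0,0,0],
  [0,0,0],
  [0,0,0],
  [0,0,0],
  [0,0,0],
  [0,0,0],
], hand=[0.46,0.46,0.46,0.46,0.46,0.46,0.46,0.46], twist=[-0.1,-0.1,-0.1,-0.1,-0.1,-0.1,-0.1,-0.1])

```text
time: 8.3
eef_pos: [0.5484, 0.0506, 0.0721]
tool_rot: [0.367, 0.93, 0.0, 0.001]
contact_force: [-1.5, 0.6, 8.2]
grip_width: 0.731
grip_force: 4.4
```

Emit:
play_rows([
  [0,0,0],
  [0,0,0],
  [0,0,0],
  [0,0,0],
  [0,0,0],
  [0,0,0],
  [0,0,0],
  [0,0,0],
], hand=[0.46,0.46,0.46,0.46,0.46,0.46,0.46,0.46], twist=[-0.1,-0.1,-0.1,-0.1,-0.1,-0.1,-0.1,0])

```text
time: 9.1
eef_pos: [0.5488, 0.0506, 0.0721]
tool_rot: [0.026, 1.0, -0.0, 0.002]
contact_force: [-0.8, -0.6, 8.2]
grip_width: 0.73
grip_force: 3.9
```

Run:
```python
from h import *
s=snap('side','s3'); t=snap('top','t3')
b=s['img'][240:300,255:345,::-1];b=cv2.resize(b,None,fx=8,fy=8,interpolation=cv2.INTER_CUBIC)
cv2.imwrite('pics/c5.png',b)
st=r.state();print(st['eef_pos'],st['contact_force'],st['q'][5])
```

```text
[0.54876538 0.05060347 0.07211136] [-0.83170535  1.22298634  7.80253438] 0.0007851149670854836
```

View pics/c5.png

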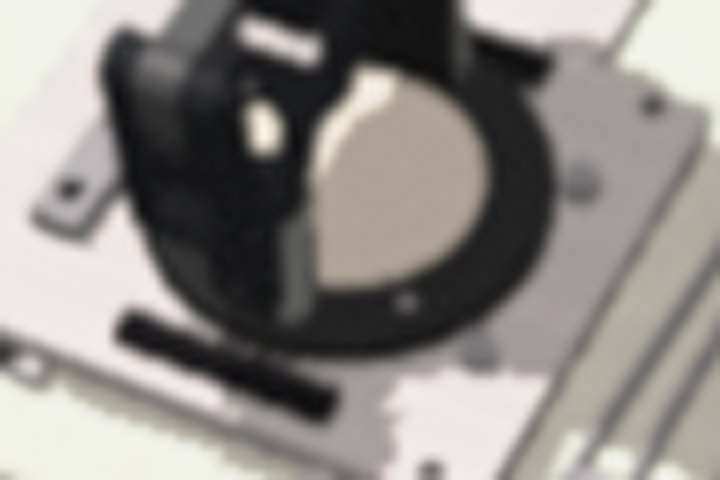

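One dot is visible, at (405,301) in the crop. The flat is on the far side, hidden by the hand.

```bash
cat >> h.py <<'E'
C0=np.array([.5477,.0515])
def polar(im,R=.0365,c=C0):
    # brightness unrolled along the dots' circle
    a=np.radians(np.arange(-180,180,2.)); out=[]
    g=cv2.cvtColor(im['img'],cv2.COLOR_RGB2GRAY)
    P=proj(im,np.c_[c[0]+R*np.cos(a),c[1]+R*np.sin(a),0*a+.078]).astype(np.float32)
    return np.degrees(a).astype(int),cv2.remap(g,P[:,0].reshape(-1,1),P[:,1].reshape(-1,1),cv2.INTER_LINEAR).ravel()
E
python3 - <<'E'
from h import *
s=load('s3')
S2=lambda p:(np.array(p,float)+.5)/8-.5+[255,240]
for c in((.5477,.0523),(.5506,.0492)):
    P=back(s,S2([(405,301)]),.078)[0,:2]-c;print(np.degrees(np.arctan2(P[1],P[0])),np.linalg.norm(P))
E
```

```text
135.86323782583258 0.03319928958362397
135.5490206010933 0.03743988114205709
```

The disc has turned about 84° in total, with the flat at about -48° and about 45° left. I'll re-grasp with a twist back so the fingertips don't run onto the flat, then turn on.

Emit:
play_rows([
  [0,0,-0.8],
  [0,0,0],
  [0,0,0],
  [0,0,0],
  [0,0,0],
  [0,0,0],
  [0,0,0],
  [0,0,0],
], hand=[0.46,0.46,0.46,0.46,0.46,0.46,0.46,0.46], twist=[0,0,0.13,0.13,0.13,0.13,0.13,0.13])

```text
time: 10.0
eef_pos: [0.5469, 0.0506, 0.0782]
tool_rot: [0.408, 0.913, -0.0, -0.0]
contact_force: [0.2, 0.7, 0.4]
grip_width: 0.73
grip_force: 0.0
```

Emit:
play_rows([
  [0,0,0],
  [0,0,0.2],
  [0,0,0.2],
  [0,0,0.1],
  [0,0,0.1],
  [0,0,0.1],
  [0,0,0.1],
  [0,0,0],
], hand=[0.46,0.46,0.46,0.46,0.46,0.46,0.46,0.46], twist=[0.13,0,0,0,0,0,0,0])

```text
time: 10.8
eef_pos: [0.5474, 0.0506, 0.0721]
tool_rot: [0.464, 0.886, 0.0, 0.001]
contact_force: [-3.4, 0.1, 9.8]
grip_width: 0.731
grip_force: 5.2
```

Emit:
play_rows([
  [0,0,0],
  [0,0,0],
  [0,0,0],
  [0,0,0],
  [0,0,0],
  [0,0,0],
  [0,0,0],
  [0,0,0],
], hand=[0.46,0.46,0.46,0.46,0.46,0.46,0.46,0.46], twist=[-0.13,-0.13,-0.13,-0.13,-0.13,-0.13,-0.13,-0.13])

```text
time: 11.6
eef_pos: [0.5488, 0.0506, 0.0721]
tool_rot: [-0.041, 0.999, -0.0, 0.002]
contact_force: [-0.6, 0.2, 7.8]
grip_width: 0.731
grip_force: 3.5
```

Emit:
play_rows([
  [0,0,0],
  [0,0,0],
  [0,0,-0.8],
  [0,0,-2],
  [0,0,-5],
  [0,0,-5],
  [0,0,0],
  [0,0,0],
], hand=[0.46,0.46,0.46,0.46,0.46,0.46,0.46,0.46], twist=[-0.06,0,0,0,0,0,0,0])

```text
time: 12.4
eef_pos: [0.5482, 0.0506, 0.2005]
tool_rot: [-0.068, 0.998, -0.0, 0.002]
contact_force: [-0.2, 0.2, -0.9]
grip_width: 0.731
grip_force: 0.0
```

Run:
```python
from h import *
s=snap('side','s4'); t=snap('top','t4')
for c in(C0,C0+[.003,-.001]):
  for R in(.0365,):
    a,v=polar(s,R,c); print([(int(x),int(y)) for x,y in zip(a,v) if y>np.median(v)+15])
b=s['img'][240:300,255:345,::-1];b=cv2.resize(b,None,fx=8,fy=8,interpolation=cv2.INTER_CUBIC)
cv2.imwrite('pics/c6.png',b)
st=r.state();print(st['eef_pos'],st['contact_force'],st['q'][5])
```

```text
[(-68, 75), (-66, 94), (-64, 95), (-62, 84), (-36, 72), (-34, 75), (-32, 96), (-29, 106), (-28, 117), (-26, 134), (-24, 144), (-22, 154), (-20, 161), (-18, 166), (-16, 171), (-14, 174), (-12, 183), (-10, 178), (-8, 179), (-6, 173), (-4, 172), (-2, 169), (0, 166), (2, 161), (4, 155), (6, 137), (8, 124), (10, 105), (12, 89), (14, 69), (44, 88), (46, 112), (48, 129), (50, 121), (52, 100), (54, 77)]
[(-72, 77), (-70, 102), (-68, 109), (-66, 99), (-64, 74), (-44, 76), (-42, 102), (-40, 127), (-38, 152), (-36, 171), (-34, 190), (-32, 203), (-29, 209), (-28, 222), (-26, 223), (-24, 229), (-22, 231), (-20, 228), (-18, 230), (-16, 226), (-14, 226), (-12, 217), (-10, 209), (-8, 206), (-6, 207), (-4, 216), (-2, 219), (0, 224), (2, 227), (4, 223), (6, 222), (8, 219), (10, 218), (12, 202), (14, 189), (16, 169), (18, 149), (20, 126), (22, 102), (24, 77), (48, 78), (50, 99), (52, 117), (54, 123), (56, 117), (58, 89), (172, 78), (174, 78), (176, 72)]
[0.5463957  0.05065947 0.19767293] [-1.20324883  0.55899071 -0.85845923] -0.1891765767326456
```

View pics/c6.png

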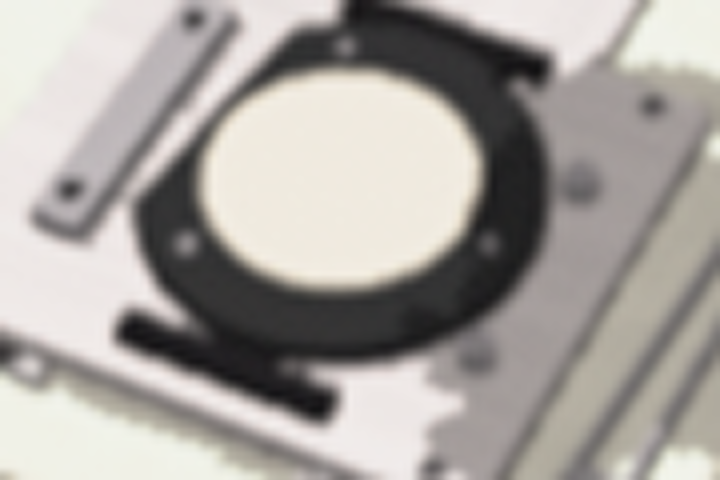

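The whole disc is visible. The flat runs (297,30)-(137,205), nearly facing the bar edge at (238,22)-(92,238), and the dots are at (345,45), (186,243) and (489,243).

Run:
```python
from h import *
s=load('s4')
S2=lambda p:(np.array(p,float)+.5)/8-.5+[255,240]
D=back(s,S2([(345,45),(186,243),(489,243)]),.078)[:,:2];c=D.mean(0);A=D-c
print(c,np.degrees(np.arctan2(A[:,1],A[:,0]))+[60,-60,180],np.linalg.norm(A,axis=1), back(s,S2([(341,180)]),.078))
for p,z in(((297,30),(137,205)),.078),(((238,22),(92,238)),.077):
    P=back(s,S2(p),z)[:,:2];d=P[0]-P[1];print(P,np.linalg.norm(d),np.degrees(np.arctan2(d[1],d[0]))+90)
```

```text
[0.55021552 0.04996481] [ -7.11560758  -6.93202556 352.6713137 ] [0.03683008 0.03660531 0.03661628] [[0.54946518 0.05113124 0.078     ]]
[[0.57605569 0.01612553]
 [0.58622332 0.07404347]] 0.05880363639423914 -9.956941775683191
[[0.58942725 0.01823784]
 [0.59135231 0.08498943]] 0.06677934437242604 -1.6519045301803743
```

Emit:
play_rows([
  [0,0,4],
  [0,0,4],
  [0,0,3],
  [0,0,1],
  [0,0,0.2],
  [0,0,0.2],
  [0,0,0.1],
  [0,0,0.1],
], hand=[0.46,0.46,0.46,0.46,0.46,0.46,0.46,0.46], twist=[0.11,0.11,0.11,0,0,0,0,0])

```text
time: 13.3
eef_pos: [0.5484, 0.0505, 0.0739]
tool_rot: [0.097, 0.995, 0.0, 0.001]
contact_force: [-0.7, 0.2, -0.2]
grip_width: 0.729
grip_force: 0.0
```

Emit:
play_rows([
  [0,0,0.1],
  [0,0,0.1],
  [0,0,0],
  [0,0,0],
  [0,0,0],
  [0,0,0],
  [0,0,0],
  [0,0,0],
], hand=[0.46,0.46,0.46,0.46,0.46,0.46,0.46,0.46], twist=[0,0,0,0,-0.05,-0.05,-0.05,0])

```text
time: 14.1
eef_pos: [0.5486, 0.0505, 0.0722]
tool_rot: [0.022, 1.0, -0.0, 0.002]
contact_force: [0.4, -0.2, 4.1]
grip_width: 0.728
grip_force: 2.8
```

Emit:
play_rows([
  [-0.2,0,0],
  [-0.3,0,0],
  [-0.3,0,0],
  [-0.3,0,0],
  [-0.3,0,0],
  [-0.3,0,0],
  [0,0,0],
  [0,0,0],
], hand=[0.46,0.46,0.46,0.46,0.46,0.46,0.46,0.46], twist=[0,0,0,0,0,0,0,0])

```text
time: 14.9
eef_pos: [0.5653, 0.0498, 0.0721]
tool_rot: [0.022, 1.0, -0.0, 0.001]
contact_force: [-1.0, -0.2, 6.6]
grip_width: 0.729
grip_force: 3.1
```

Emit:
play_rows([
  [0,0,-0.8],
  [0,0,-2],
  [0,0,-5],
  [0,0,-5],
  [0,0,0],
  [0,0,0],
  [0,0,0],
  [0,0,0],
], hand=[0.46,0.46,0.46,0.46,0.46,0.46,0.46,0.46], twist=[0,0,0,0,0,0,0,0])

```text
time: 15.7
eef_pos: [0.5631, 0.0499, 0.197]
tool_rot: [0.022, 1.0, -0.0, -0.002]
contact_force: [-0.9, -0.2, 0.5]
grip_width: 0.731
grip_force: 0.0
```

```bash
cat >> h.py <<'E'
def dots(im,p0):
    g=cv2.cvtColor(im['img'],cv2.COLOR_RGB2GRAY).astype(float); out=[]
    for x,y in p0:
        X,Y=int(round(x)),int(round(y)); w=g[Y-2:Y+3,X-2:X+3]; w=np.clip(w-np.median(w)-5,0,None)
        yy,xx=np.mgrid[Y-2:Y+3,X-2:X+3]; out.append(((w*xx).sum()/w.sum(),(w*yy).sum()/w.sum()))
    return np.array(out)
E
python3 - <<'E'
from h import *
s=snap('side','s5')
st=r.state();print(st['eef_pos'])
b=s['img'][235:295,250:340,::-1];b=cv2.resize(b,None,fx=8,fy=8,interpolation=cv2.INTER_CUBIC)
cv2.imwrite('pics/c7.png',b)
E
```

```text
[0.56314111 0.04987494 0.19694219]
```

View pics/c7.png

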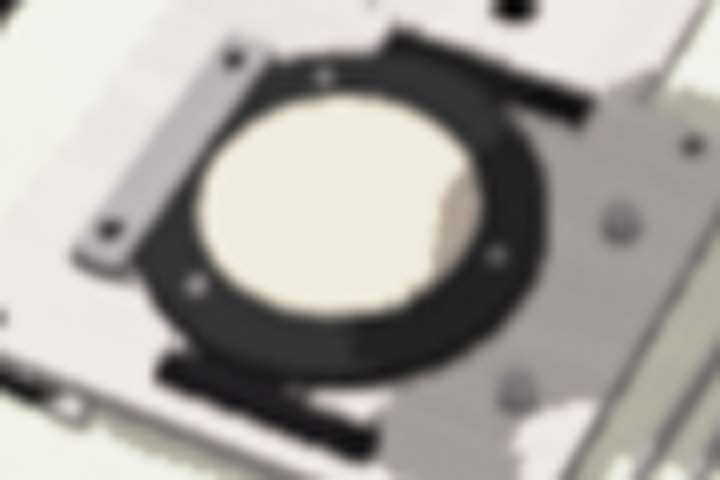

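The disc now lies along the bar with no gap visible, with the dots at (325,77), (195,286) and (497,256). I'll check the numbers.

Run:
```python
from h import *
s=load('s5');s4=load('s4')
S=lambda p:(np.array(p,float)+.5)/8-.5+[250,235]
S2=lambda p:(np.array(p,float)+.5)/8-.5+[255,240]
for im,p in((s4,S2([(345,45),(186,243),(489,243)])),(s,S([(325,77),(195,286),(497,256)]))):
  for q in(p,dots(im,p)):
    D=back(im,q,.078)[:,:2];c=D.mean(0);A=D-c
    print(c,np.degrees(np.arctan2(A[:,1],A[:,0]))+[60,-60,-180])
# brightness profiles across the flat/bar joint, along x at several y: dark gap or light gap
g=cv2.cvtColor(s['img'],cv2.COLOR_RGB2GRAY)
u=np.array([np.cos(-.053),np.sin(-.053)]);v=np.array([-u[1],u[0]])
for l in(-.026,-.013,0,.013,.026):
    d=np.arange(-.006,.0121,.0015); P=np.array([.592,.05])+np.outer(d,u)+l*v
    q=proj(s,np.c_[P,0*d+.0775]).astype(np.float32)
    print(l,cv2.remap(g,q[:,:1],q[:,1:],cv2.INTER_LINEAR).ravel())
```

```text
[0.55021552 0.04996481] [-7.11560758 -6.93202556 -7.3286863 ]
[0.55031961 0.04999899] [-6.6638809  -6.73212747 -7.60997165]
[0.55945446 0.05068334] [-1.82911284e-01 -2.61475693e-02 -3.59836970e+02]
[0.55910065 0.05071889] [-3.17920196e-01 -1.11702660e+00 -3.59400641e+02]
-0.026 [ 51  51  52  55  83 124 156 158 134 118 126 161 183]
-0.013 [198 155 101  73  85 129 167 182 185 184 183 184 192]
0 [235 225 183 126  95 130 165 182 186 184 184 185 191]
0.013 [146  94  58  53  82 127 166 183 186 185 184 185 193]
0.026 [ 52  52  51  55  82 125 159 155 118  89  87 128 175]
```

The joint edge is parallel within a fraction of a millimetre and the disc centre is at the nest centre. To make sure it's home I'll do one more light press and drag.

Emit:
play_rows([
  [0.9,0,4],
  [0,0,4],
  [0,0,3],
  [0,0,1],
  [0,0,0.2],
  [0,0,0.2],
  [0,0,0.1],
  [0,0,0.1],
], hand=[0.46,0.46,0.46,0.46,0.46,0.46,0.46,0.46], twist=[0,0,0,0,0,0,0,0])

```text
time: 16.55
eef_pos: [0.5564, 0.0502, 0.074]
tool_rot: [0.022, 1.0, -0.0, 0.001]
contact_force: [-0.2, -0.2, 0.4]
grip_width: 0.732
grip_force: 0.0
```

Emit:
play_rows([
  [0,0,0.1],
  [0,0,0.1],
  [0,0,0],
  [0,0,0],
  [-0.3,0,0],
  [-0.3,0,0],
  [-0.3,0,0],
  [-0.3,0,0],
], hand=[0.46,0.46,0.46,0.46,0.46,0.46,0.46,0.46], twist=[0,0,0,0,0,0,0,0])

```text
time: 17.35
eef_pos: [0.5677, 0.0497, 0.0721]
tool_rot: [0.022, 1.0, -0.0, 0.001]
contact_force: [-2.4, 0.6, 7.5]
grip_width: 0.734
grip_force: 3.8
```

Emit:
play_rows([
  [0,0,0],
  [0,0,-0.4],
  [0,0,-0.6],
  [0,0,-3],
  [0,0,-4],
  [0,0,0],
  [0,0,0],
  [0,0,0],
], hand=[0.46,0.46,0.46,0.46,0.46,0.46,0.46,0.46], twist=[0,0,0,0,0,0,0,0])

```text
time: 18.15
eef_pos: [0.5665, 0.0497, 0.1499]
tool_rot: [0.022, 1.0, -0.0, -0.001]
contact_force: [-0.3, 0.1, 0.2]
grip_width: 0.732
grip_force: 0.0
```

Run:
```python
from h import *
s=snap('side','s6')
S=lambda p:(np.array(p,float)+.5)/8-.5+[250,235]
q=dots(s,S([(325,77),(195,286),(497,256)]))
D=back(s,q,.078)[:,:2];c=D.mean(0);A=D-c
print(c,np.degrees(np.arctan2(A[:,1],A[:,0]))+[60,-60,-180])
g=cv2.cvtColor(s['img'],cv2.COLOR_RGB2GRAY)
u=np.array([np.cos(-.053),np.sin(-.053)]);v=np.array([-u[1],u[0]])
for l in(-.026,-.013,0,.013,.026):
    d=np.arange(-.006,.0121,.0015); P=np.array([.592,.05])+np.outer(d,u)+l*v
    q=proj(s,np.c_[P,0*d+.0775]).astype(np.float32)
    print(l,cv2.remap(g,q[:,:1],q[:,1:],cv2.INTER_LINEAR).ravel())
st=r.state();print(st['time'],st['eef_pos'],st['tool_rot'],st['q'])
```

```text
[0.55923763 0.05082787] [  -0.59059343   -1.26032944 -359.63518086]
-0.026 [ 51  51  51  55  73  97 111 109  98  88  75  52  31]
-0.013 [198 156 105  74  81 123 165 181 184 183 183 184 193]
0 [236 224 183 126  93 127 163 182 186 184 184 185 190]
0.013 [149  98  61  52  82 127 165 183 186 185 184 185 193]
0.026 [ 52  51  52  54  81 125 158 155 118  89  87 129 175]
18.2 [0.56625013 0.04978628 0.14941915] [ 2.23716956e-02  9.99749105e-01 -9.65516123e-06 -1.11094267e-03] [-5.34617843e-02  3.38543757e-01 -1.21903870e-01  1.11256891e+00
 -8.83642455e-05 -8.71453424e-03]
```

The disc didn't move further, so it's home. Now the shutter: move over to the grip at about (0.552, -0.064) with the fingers about 32 mm open.

Emit:
play_rows([
  [0.25,-2.8,0],
  [0.25,-2.9,0],
  [0.25,-2.9,0],
  [0.25,-2.9,0],
  [0,0,2],
  [0,0,2],
  [0,0,0],
  [0,0,0],
], hand=[-0.25,-0.25,-0.25,-0.25,-0.25,-0.25,-0.25,-0.25], twist=[0,0,0,0,0,0,0,0], newtons=25)

```text
time: 19.0
eef_pos: [0.5511, -0.0644, 0.1097]
tool_rot: [0.022, 1.0, 0.0, -0.001]
contact_force: [0.2, 0.1, -0.0]
grip_width: 0.374
grip_force: 0.0
```

Run:
```python
from h import *
s=snap('side','s7');t=snap('top','t7')
b=np.hstack([cv2.resize(s['img'][195:265,280:350],(400,400),interpolation=cv2.INTER_CUBIC),cv2.resize(t['img'][195:275,290:370],(400,400),interpolation=cv2.INTER_CUBIC)])
cv2.imwrite('pics/c8.png',b[:,:,::-1]); st=r.state();print(st['eef_pos'])
```

```text
[ 0.55238287 -0.06456806  0.11108461]
```

View pics/c8.png

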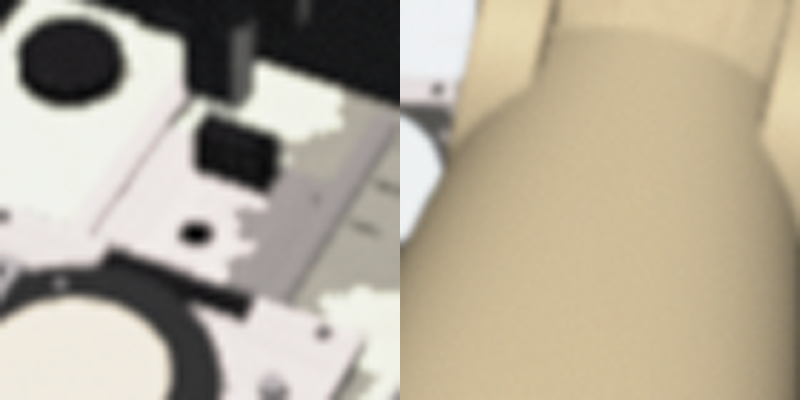

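One finger is visible with its tip at about (215,100), behind and above the grip's top at (235,130). I'll check against the projected tips.

Run:
```python
from h import *
s=load('s7'); k=400/70
for n,P in(('tip+y in',[.552,-.0485,.113]),('tip+y out',[.552,-.036,.113]),('tip-y in',[.552,-.0805,.113]),('TCP',[.552,-.0645,.111]),('grip top corners',[[.566,-.0703-.0015+.0015,.077],[.566,-.0583,.077],[.538,-.0703,.077],[.538,-.0583,.077]]),('bot+y',[[.566,-.0583,.057],[.538,-.0583,.057]])):
    print(n,((proj(s,P)-[280,195])*k).round().tolist())
```

```text
tip+y in [[221.0, 80.0]]
tip+y out [[205.0, 106.0]]
tip-y in [[260.0, 15.0]]
TCP [[241.0, 52.0]]
grip top corners [[207.0, 105.0], [193.0, 129.0], [287.0, 128.0], [273.0, 153.0]]
bot+y [[193.0, 172.0], [272.0, 196.0]]
```

The finger straddles the grip within about 2 mm, and the clearance is 10 mm per side. Descend and close.

Emit:
play_rows([
  [0,-0.1,1],
  [0,0,1],
  [0,0,1],
  [0,0,0.6],
  [0,0,0.6],
  [0,0,0.5],
  [0,0,0],
  [0,0,0],
], hand=[-0.25,-0.25,-0.25,-0.25,-0.25,-0.25,-0.25,-0.25], twist=[0,0,0,0,0,0,0,0])

```text
time: 19.9
eef_pos: [0.5521, -0.0657, 0.0636]
tool_rot: [0.022, 1.0, -0.0, 0.0]
contact_force: [0.4, 0.7, -0.3]
grip_width: 0.381
grip_force: 0.0
```

Emit:
play_rows([
  [0,0,0],
  [0,0,0],
  [0,0,0],
  [0,0,0],
  [0,0,0],
  [0,0,0],
  [0,0,0],
  [0,0,0],
], hand=[-0.4,-0.5,-0.55,-0.6,-0.65,-0.7,-0.75,-0.8], twist=[0,0,0,0,0,0,0,0])

```text
time: 20.7
eef_pos: [0.5521, -0.0653, 0.0637]
tool_rot: [0.022, 1.0, 0.0, 0.0]
contact_force: [0.2, 2.2, 0.6]
grip_width: 0.135
grip_force: 24.6
```

Gripped at 11.5 mm. Pull 20 mm.

Emit:
play_rows([
  [0,-0.25,0],
  [0,-0.25,0],
  [0,-0.3,0],
  [0,-0.3,0],
  [0,-0.3,0],
  [0,-0.3,0],
  [0,-0.3,0],
  [0,0,0],
], hand=[-0.8,-0.8,-0.8,-0.8,-0.8,-0.8,-0.8,-0.8], twist=[0,0,0,0,0,0,0,0])

```text
time: 21.5
eef_pos: [0.5511, -0.0853, 0.0637]
tool_rot: [0.022, 1.0, 0.001, 0.0]
contact_force: [-0.7, 3.4, 4.7]
grip_width: 0.134
grip_force: 25.1
```

Emit:
play_rows([
  [0,0,0],
  [0,0,0],
  [0,0,0],
  [0,0,0],
  [0,0,0],
  [0,0,0],
  [0,0,0],
  [0,0,0],
], hand=[-0.8,-0.8,-0.6,-0.4,-0.25,-0.25,-0.25,-0.25], twist=[0,0,0,0,0,0,0,0])

```text
time: 22.3
eef_pos: [0.5511, -0.0857, 0.0635]
tool_rot: [0.022, 1.0, -0.0, -0.0]
contact_force: [-0.0, 0.1, 0.6]
grip_width: 0.378
grip_force: 0.0
```

Emit:
play_rows([
  [0,0,-0.5],
  [0,0,-1.5],
  [0,0,-4],
  [0,0,-5],
  [0,0,-5],
  [0,-4,0],
  [0,-4,0],
  [0,-4,0],
], hand=[-0.25,-0.25,-0.25,-0.25,-0.25,-0.25,-0.25,-0.25], twist=[0,0,0,0,0,0,0,0])

```text
time: 23.1
eef_pos: [0.5461, -0.2066, 0.225]
tool_rot: [0.022, 1.0, -0.001, 0.001]
contact_force: [1.1, -0.8, 0.6]
grip_width: 0.375
grip_force: 0.0
```

Run:
```python
from h import *
s=snap('side','s8'); s0=load('side0'); s6=load('s6')
S=lambda p:(np.array(p,float)+.5)/8-.5+[250,235]
for im in(s6,s):
    D=back(im,dots(im,S([(325,77),(195,286),(497,256)])),.078)[:,:2];A=D-D.mean(0)
    print('disc',D.mean(0),np.degrees(np.arctan2(A[:,1],A[:,0]))+[60,-60,-180])
# shutter: template of grip from closed picture, warped shift
g0=cv2.cvtColor(s0['img'],cv2.COLOR_RGB2GRAY);g=cv2.cvtColor(s['img'],cv2.COLOR_RGB2GRAY)
x0,y0,w,h=312,212,18,18
m=cv2.matchTemplate(g[195:245,295:350],g0[y0:y0+h,x0:x0+w],cv2.TM_CCOEFF_NORMED);_,v,_,p=cv2.minMaxLoc(m)
a=np.array([x0+w/2,y0+h/2]);b=np.array([295+p[0]+w/2,195+p[1]+h/2])
print(v,b-a,back(s,[b],.067)-back(s0,[a],.067)); st=r.state();print(st['eef_pos'],st['time'],st['contact_force'])
# knob on plate
for im,n in((s0,'0'),(s,'8')):
    f=cv2.cvtColor(im['img'],cv2.COLOR_RGB2GRAY)[195:245,295:350]
    k,_,S_,C=cv2.connectedComponentsWithStats((f<110).astype(np.uint8)); print(n,[(S_[i,4],(C[i]+[295,195]).round(1).tolist(),back(im,[C[i]+[295,195]],.055)[0].round(4).tolist()) for i in range(1,k) if 6<S_[i,4]<400])
```

```text
disc [0.55923763 0.05082787] [  -0.59059343   -1.26032944 -359.63518086]
disc [0.55927768 0.05075986] [  -0.53933194   -1.12011397 -359.67434889]
0.8609426021575928 [ 5. -6.] [[-0.00258743 -0.01827899  0.        ]]
[ 0.54583078 -0.21285747  0.22423666] 23.15 [ 2.21791574 -3.41402554  0.92368155]
0 [(np.int32(74), [297.4, 205.4], [0.6175, -0.0966, 0.055]), (np.int32(148), [321.1, 221.5], [0.5577, -0.0741, 0.055]), (np.int32(15), [313.9, 235.4], [0.5561, -0.0358, 0.055]), (np.int32(67), [304.0, 242.3], [0.566, -0.013, 0.055])]
8 [(np.int32(74), [297.4, 205.4], [0.6175, -0.0966, 0.055]), (np.int32(140), [325.6, 214.7], [0.5568, -0.0944, 0.055]), (np.int32(12), [318.8, 228.3], [0.5549, -0.0559, 0.055]), (np.int32(76), [303.1, 242.3], [0.5674, -0.0124, 0.055])]
```

The shutter moved 20.2 mm, which is the middle stop. The disc hasn't moved and the arm is clear, so I'll hand in.

```bash
python3 -c "
from cell import r
print(r.hand_in())"
```

```text
the job is handed in; nothing more can be done
None
```

The job is handed in at about 23 s: the disc's flat lies against the bar, the shutter has moved 20 mm to its middle stop, and the arm is clear. I checked the disc and shutter in the side-camera images; I didn't re-measure the vials, bottle, flask and dish.

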